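# Set the circuit-board holder to its gauge mark

### The arm

A 7-joint arm with a two-finger parallel gripper is mounted at the origin on the work surface. World frame = base frame: x ahead of the robot, y to its left, z up, the work surface at z = 0. Lengths are in m, angles in rad, forces in N, time in s.
With the tool pointing down it reaches from about 0.4 to 0.85 m from the base axis. Payload 10.4 kg.
Tool frame: the origin (TCP) lies between the finger pads; the fingertips stand r.nose_length ahead of it and the grasp point (between the pads) lies 6 mm ahead of it (r.nose_length is the distance from the TCP to the fingertips, in m); z points along the fingers, x is the direction in which the jaws open and shut, and the axes are right-handed (so a half turn about z gives the same grasp; the last joint's range is limited). The gripper opens to 87 mm and grips with 3 to 60 N. Pads are 19 mm wide; open, the fingers measure 117 mm over their backs; the gripper's body (75 mm by 190 mm) begins 51 mm behind the grasp point.
Start: joints at [1.111, 0.332, -0.065, 1.46, 0.022, 1.35, -0.088], TCP at [0.264, -0.566, 0.248] pointing down, gripper open.
Joint ranges: [-2.6, 2.6], [-0.5, 2.12], [-1.47, 1.34], [0.16, 2.42], [-1.27, 4.41], [0.06, 2.06], [-2.6, 2.6]. Speed limits (rad/s): [2.22, 2.22, 2.79, 2.79, 3.14, 3.14, 3.14].

### API

Orientations are given as a unit quaternion [x, y, z, w].
In Python, from bench import r gives the robot as it stands. The module is installed in compiled form; this text tells all that it offers.
- The arm moves only by the shell command python3 -m creep 'ROWS' [OPENING] [FORCE]. ROWS is JSON, a list of rows, each an object of numbers: "x", "y", "z": the shift along the world's x, y, z in m; "spin": the turn about the world's z in degrees. In form: [{"x": .., "y": .., "z": .., "spin": ..}, ...]. A call has 1 to 12 rows; each row is the pose to reach, as a shift and turn from the pose commanded when the call began; what a row does not reach only later rows make up. A row lasts 1/8 s, in which the tool goes at most 62.5 mm and 10.7 degrees, less where a joint would pass 70% of its speed; a pose out of reach is approached as far as the arm can. A call with a gripper value outside its range is refused whole. OPENING is the finger opening in m, from 0 to 0.087, set as the call begins (- or left out, the last holds). The fingers move at their own pace and stop on an object; FORCE is the grip in N (left out, the last holds). Time passes only in rows, so rows that repeat a pose let the fingers close. It gives the time, the measured TCP pose, the force and the opening at its end, in the units of the state.
- r.read_state(): the state, without advancing time (a new reading comes with each control period).
- r.camera(name): name is "side" or "top" or "wrist"; returns a dict with "pixels" (480x640x3 uint8, blue, green, red), "z_map" (480x640 float32, m along the optical axis (not along the pixel's ray), 0 where there is no reading), "K" (3x3 intrinsics, pixels), "R" (3x3) and "t" (3): a world point X has camera coordinates R X + t. Camera axes: x right, y down, z forward; pixel columns grow to the right and rows downward; lengths in m; the calibration is good to about 2 mm. A picture is of the moment at which its call begins.
- r.close_job(): hands the job in, once; it reports no verdict.
The state is a dict: "time": time; "joint_positions": joint angles; "joint_vel": joint speeds; "joint_torque": joint torques, N m; "ee_pos": TCP position; "eef_rot": TCP orientation; "ft_force": force on the tool from outside, world axes, zero at the start; "torque": the same for the moment, N m; "width": finger opening in m.
Only numpy, scipy, OpenCV 4.12 (cv2) and the standard library are available. Lean on these libraries where they do the work, as an engineer would, in place of code of your own. Each camera call takes 0.05 s, during which the arm holds its last target. There are 200 camera calls.

### The job

Close the gap of the circuit-board holder to its gauge mark: roll the top of the knurled wheel under a fingertip, stroke after stroke, until the brass pointer of the sliding jaw stands over the dark gauge band, then take the hand clear. Move the jaw only by the wheel, never by pushing the jaw itself, and leave the meter, the circuit board, the mouse and the screwdriver where they lie.

Things in the scene. Friction and masses are not known exactly. Their poses are not given: they have to be found in the camera images.
- holder: The board holder, fixed to the table: grey base 150 mm (x) by 270 mm (y) by 12 mm, carrying in order along +y a fixed jaw, the sliding jaw and the wheel. Origin at the centre of its underside, z up. Rolling the top of the wheel towards its +x drives the sliding jaw towards -y, to the fixed jaw (gap closes), 0.18 mm for each mm of rim travel; rolling towards -x opens it again.
- wheel_axis (a point): Centre of the knurled wheel (dark steel, diameter 56 mm, 20 mm wide), 38 mm above the table: the wheel's top is at 66 mm. Does not turn with the wheel; axes as the holder's, y along the axle. Black cheeks close to both sides end 8 mm below the wheel's top; the jaws beside it are 52 mm high. The wheel is rigid, grips a fingertip well, drags with 0.04 N m (1.5 N at the rim) and stays where it is left.
- wheel_turn (a joint): Turn of the wheel in rad, 0 to 8; grows as its top rolls towards the holder's +x and the gap closes; the jaw moves 5 mm per rad.
- wheel: The knurled rim itself, which the fingertip rolls; origin at the wheel's centre, turns with the wheel.
- jaw: The sliding jaw, a dark steel block 70 mm (x) by 22 mm (y), top 52 mm above the table, with a brass pointer on its +x side; origin at table height below its middle, axes as the holder's. It may not be touched.
- pointer (a point): Tip of the brass pointer (3 mm wide) of the sliding jaw, on its underside, 20 mm above the table; moves with the jaw.
- mark (a point): Centre of the gauge mark: a black band 8 mm wide (y), 34 mm long (x), on a white plate 34 mm (x) by 44 mm (y) fixed on the base, 18 mm above the table, under the pointer's path. Axes as the holder's. The pointer starts 7 to 23 mm on the +y side of it; it is set when the y of the pointer in this frame is 0.
- meter: Loose green multimeter lying flat, 130 x 70 x 32 mm, origin at the centre of its underside. Leave alone.
- board: Loose green circuit board, 60 x 90 x 13 mm with its components, origin at the centre of its underside. Leave alone.
- mouse: Loose black computer mouse, 100 x 58 x 32 mm, origin at the centre of its underside. Leave alone.
- driver: Loose screwdriver lying on the table, 160 mm long along its x, about 25 mm thick. Leave alone.

How it is judged:
By the outcome, as a careful person would: the job done as asked, in the order asked, and still so for the second after the job is handed in, with the robot touching nothing.
It also fails if it takes over 58 s, if anything falls off the work surface, if the arm or the gripper's body presses on something with over 40 N, if the wrist force passes 120 N, or if a joint passes its speed limit or range.

## Working session

There is one attempt and no reset: what is moved stays moved. The work goes in short steps, Python scripts to look and compute and a shell command to move; the robot and the scene stay as the last step left them, time stands still between calls to the robot, and variables do not carry over. Pictures are saved under pics/ and viewed, about 8 in all and at most 12, crops included, and the job is handed in when it is done.

```bash
mkdir -p pics
python3 - <<'E'
from bench import r
import cv2,numpy as np
s=r.read_state();print({k:np.round(v,3) for k,v in s.items()},r.nose_length)
for n in("top","side"):
    c=r.camera(n);cv2.imwrite(f"pics/{n}0.png",c["pixels"]);np.savez(f"{n}0.npz",**c)
    print(n,c["K"].tolist(),c["R"].round(3).tolist(),c["t"].round(3))
E
```

```text
{'time': np.float64(0.0), 'joint_positions': array([ 1.111,  0.333, -0.065,  1.461,  0.022,  1.35 , -0.089]), 'joint_vel': array([-0.001,  0.   ,  0.   , -0.001, -0.001,  0.   , -0.   ]), 'joint_torque': array([-0.0000e+00, -6.2326e+01,  2.5000e-02, -3.8991e+01, -6.1000e-02,
        4.0000e-02,  0.0000e+00]), 'ee_pos': array([ 0.264, -0.566,  0.247]), 'eef_rot': array([ 0.844, -0.537, -0.001, -0.   ]), 'ft_force': array([-0.708,  0.12 , -0.757]), 'torque': array([ 0.045, -0.014,  0.012]), 'width': np.float64(0.087)} 0.025
top [[561.7486002921163, 0.0, 318.24515389368], [0.0, 561.7486002921163, 244.20088619306134], [0.0, 0.0, 1.0]] [[0.011, -1.0, -0.001], [-0.98, -0.011, -0.2], [0.2, 0.003, -0.98]] [-0.034  0.604  1.235]
side [[486.4297623720121, 0.0, 328.4184820030601], [0.0, 486.4297623720121, 228.55236163472975], [0.0, 0.0, 1.0]] [[0.983, -0.182, 0.019], [-0.08, -0.519, -0.851], [0.165, 0.835, -0.525]] [-0.594  0.084  0.891]
```

View pics/top0.png

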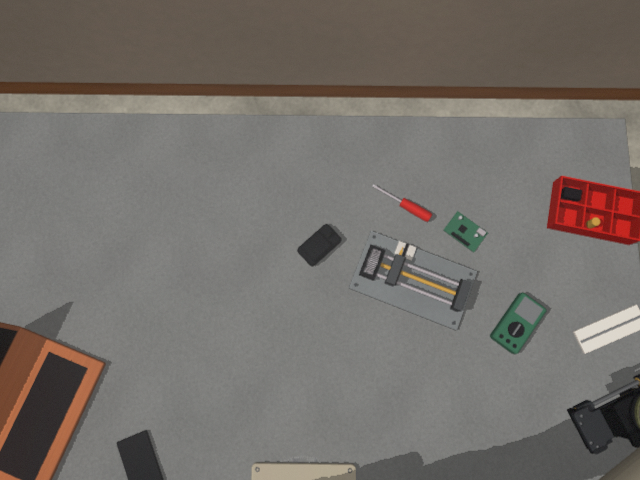

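View pics/side0.png

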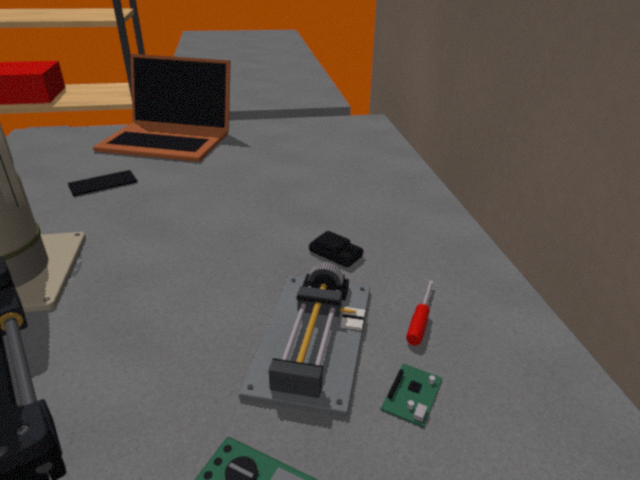

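The top view shows the wheel at about (372,262), the sliding jaw at (397,268), the white plate and pointer at (405,250), and the fixed jaw at (466,294). Next I'll enlarge and measure.

```bash
cat > h.py <<'E'
import numpy as np,cv2
def ray(c,uv,z):
    R,t,K=c["R"],c["t"],c["K"]
    o=-R.T@t; d=R.T@np.linalg.inv(K)@np.array([uv[0],uv[1],1.])
    return o+d*(z-o[2])/d[2]
def cloud(c):
    v,u=np.mgrid[:480,:640]; Z=c["z_map"]
    P=np.linalg.inv(c["K"])@np.stack([u.ravel()*Z.ravel(),v.ravel()*Z.ravel(),Z.ravel()])
    return (c["R"].T@(P-c["t"][:,None])).T.reshape(480,640,3)
E
python3 - <<'E'
from h import *
c=dict(np.load("top0.npz"));s=dict(np.load("side0.npz"))
a=cv2.resize(c["pixels"][222:338,340:490],None,fx=5,fy=5,interpolation=cv2.INTER_CUBIC)[:300]
b=cv2.resize(s["pixels"][255:330,280:380],None,fx=4,fy=4,interpolation=cv2.INTER_CUBIC)
im=np.zeros((600,750,3),np.uint8);im[:300]=a;im[300:,:400]=b
cv2.imwrite("pics/crop.png",im)
C=[ray(c,p,.012) for p in[(374,232),(478,270),(459,329),(350,290)]]
for p in C:print(p.round(4))
print([np.linalg.norm(C[i]-C[(i+1)%4]).round(4) for i in range(4)],"centre",np.mean(C,0).round(4))
P=cloud(c);Q=P[235:300,345:425]
m=(Q[...,2]>.056)&(Q[...,2]<.08);q=Q[m];print("high pts",m.sum(),q.mean(0).round(4),q[:,2].max(),q[:,2].min())
S=cloud(s)[255:300,290:360];m=(S[...,2]>.058)&(S[...,2]<.08);q=S[m];print("side high",m.sum(),q.mean(0).round(4),q[:,2].max())
for n,cc in(("top",c),):
    print("white",[ (u,v) for u,v in []])
    g=cc["pixels"].min(2);g=g[235:270,380:430];w=np.argwhere(g>170);print(w.mean(0)+[235,380],len(w))
E
```

```text
[ 0.6454 -0.1604  0.012 ]
[ 0.5557 -0.4063  0.012 ]
[ 0.4166 -0.3559  0.012 ]
[ 0.5047 -0.1027  0.012 ]
[np.float64(0.2617), np.float64(0.148), np.float64(0.268), np.float64(0.1521)] centre [ 0.5306 -0.2563  0.012 ]
high pts 242 [ 0.5661 -0.1595  0.0622] 0.07288856570050664 0.05600371515229538
side high 269 [ 0.5691 -0.1594  0.0632] 0.06881451931212192
white []
[249.25       405.24242424] 132
```

View pics/crop.png

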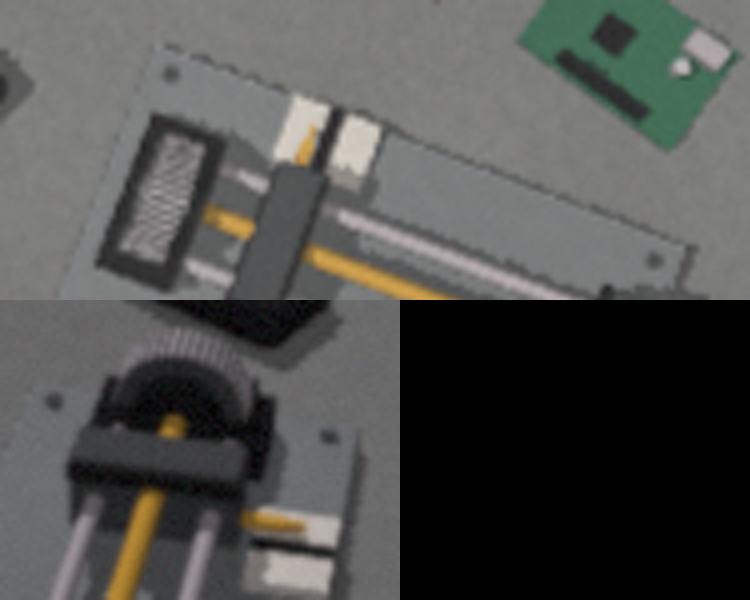

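Crop: the pointer tip is at about (403,248) in the full image, roughly 8 mm on the +y side of the black band. The holder measures 262–268 × 148–152 mm, which agrees with the 270 × 150 given. Its yaw is about -19.6°. Both cameras put the wheel top at (0.567, -0.160, 0.066). I'll move over it with the fingers closed and the jaw direction along holder x, which gives the longest flat tip for the roll.

```bash
python3 -m creep '[{"x":0.03,"y":0.042,"z":0,"spin":5},{"x":0.06,"y":0.084,"z":0,"spin":10},{"x":0.09,"y":0.126,"z":0,"spin":15},{"x":0.12,"y":0.168,"z":0,"spin":20},{"x":0.15,"y":0.21,"z":0,"spin":25},{"x":0.18,"y":0.252,"z":0,"spin":30},{"x":0.21,"y":0.294,"z":0,"spin":35},{"x":0.24,"y":0.336,"z":0,"spin":40},{"x":0.27,"y":0.378,"z":0,"spin":45},{"x":0.292,"y":0.4105,"z":0,"spin":45.3},{"x":0.292,"y":0.4105,"z":-0.05,"spin":45.3},{"x":0.292,"y":0.4105,"z":-0.1,"spin":45.3}]' 0 20
python3 -m creep '[{"x":0,"y":0,"z":-0.02,"spin":0},{"x":0,"y":0,"z":-0.04,"spin":0},{"x":0,"y":0,"z":-0.045,"spin":0},{"x":0,"y":0,"z":-0.045,"spin":0}]'
python3 - <<'E'
from bench import r
from h import *
s=r.read_state();print(s["ee_pos"],s["eef_rot"],s["ft_force"])
a=r.camera("top")["pixels"];b=r.camera("side")["pixels"]
a=cv2.resize(a[210:310,330:460],None,fx=3,fy=3,interpolation=2);b=cv2.resize(b[210:310,260:390],None,fx=4,fy=3,interpolation=2)
b=cv2.resize(b,(390,300))
cv2.imwrite("pics/over.png",np.hstack([a,b]))
E
```

```text
time: 1.6
ee_pos: [0.5567, -0.1553, 0.1463]
eef_rot: [0.985, -0.17, 0.0, 0.0]
ft_force: [0.9, -1.2, -0.7]
width: 0.0006
time: 2.1
ee_pos: [0.5567, -0.1559, 0.103]
eef_rot: [0.985, -0.171, 0.0, -0.0]
ft_force: [-0.2, -0.3, 0.1]
width: 0.0008
[ 0.55669322 -0.15586017  0.10296105] [ 9.85298817e-01 -1.70839615e-01  2.57677831e-04 -3.63560909e-06] [-0.15739099 -0.31632622  0.08960047]
```

View pics/over.png

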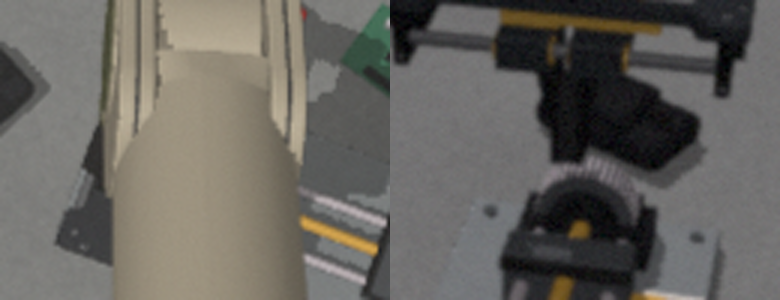

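The side view shows the closed tips about 12 mm above the wheel and slightly to its -x side, as intended. The top view is blocked by the arm. I'll descend until contact.

```bash
python3 -m creep '[{"x":0,"y":0,"z":-0.005,"spin":0},{"x":0,"y":0,"z":-0.009,"spin":0},{"x":0,"y":0,"z":-0.011,"spin":0},{"x":0,"y":0,"z":-0.011,"spin":0}]'
python3 -m creep '[{"x":0,"y":0,"z":-0.001,"spin":0},{"x":0,"y":0,"z":-0.001,"spin":0}]'
python3 -m creep '[{"x":0,"y":0,"z":-0.001,"spin":0},{"x":0,"y":0,"z":-0.001,"spin":0}]'
```

```text
time: 2.7
ee_pos: [0.5563, -0.1558, 0.0914]
eef_rot: [0.985, -0.171, -0.0, -0.0]
ft_force: [0.3, 0.1, 0.1]
width: 0.0005
time: 2.95
ee_pos: [0.5566, -0.1558, 0.0909]
eef_rot: [0.985, -0.171, 0.0, 0.0]
ft_force: [-1.4, 0.4, 1.5]
width: 0.0007
time: 3.2
ee_pos: [0.5568, -0.1559, 0.0906]
eef_rot: [0.985, -0.171, 0.0, 0.0]
ft_force: [-4.0, 0.7, 9.1]
width: 0.0003
```

Contact at the expected height, at about 9 N. First stroke: 22 mm towards holder +x.

```bash
python3 -m creep '[{"x":0.0035,"y":-0.0012,"z":0,"spin":0},{"x":0.007,"y":-0.0025,"z":0,"spin":0},{"x":0.0104,"y":-0.0037,"z":0,"spin":0},{"x":0.0139,"y":-0.005,"z":0,"spin":0},{"x":0.0173,"y":-0.0062,"z":0,"spin":0},{"x":0.0207,"y":-0.0074,"z":0,"spin":0},{"x":0.0207,"y":-0.0074,"z":0,"spin":0}]'
python3 - <<'E'
from bench import r
from h import *
b=r.camera("side")["pixels"]
cv2.imwrite("pics/s1.png",cv2.resize(b[250:330,280:380],None,fx=5,fy=5,interpolation=2))
E
```

```text
time: 4.08
ee_pos: [0.578, -0.1638, 0.0905]
eef_rot: [0.985, -0.171, 0.001, 0.0]
ft_force: [0.7, -1.4, 6.9]
width: 0.0005
```

View pics/s1.png

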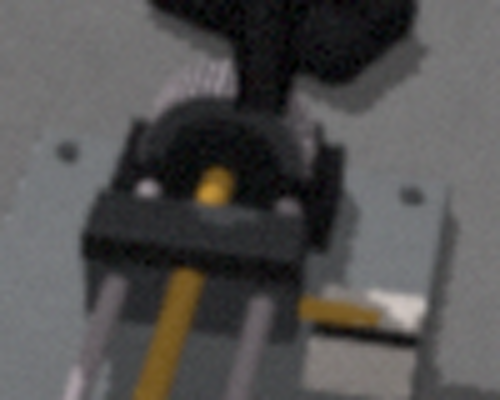

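The pointer has moved towards the band. I'll lift, swing clear and measure the rest from the top view.

```bash
python3 -m creep '[{"x":0,"y":0,"z":0.02,"spin":0},{"x":0,"y":0,"z":0.06,"spin":0},{"x":0,"y":0.05,"z":0.08,"spin":0},{"x":0,"y":0.1,"z":0.08,"spin":0},{"x":0,"y":0.15,"z":0.08,"spin":0},{"x":0,"y":0.2,"z":0.08,"spin":0},{"x":0,"y":0.2,"z":0.08,"spin":0}]'
cat > meas.py <<'E'
from bench import r
from h import *
import sys
yh=np.array([.336,.942]);xh=np.array([.942,-.336])
for n,z in(("top",5),("side",5)):
    c=r.camera(n);p=c["pixels"];np.savez(n+"m.npz",**c)
    u,v,w,h=(385,235,40,30) if n=="top" else (335,300,35,35)
    k=p[v:v+h,u:u+w];cv2.imwrite(f"pics/{n}{sys.argv[1]}.png",cv2.resize(k,None,fx=10,fy=10,interpolation=cv2.INTER_CUBIC))
    hsv=cv2.cvtColor(k,cv2.COLOR_BGR2HSV)
    P=[]
    def prof(mask,z):
        q=np.array([ray(c,(u+b,v+a),z)[:2]-[.5306,-.2563] for a,b in np.argwhere(mask)]);return q@xh,q@yh
    o=(hsv[...,1]>110)&(hsv[...,0]>10)&(hsv[...,0]<30)
    x,y=prof(o,.022);i=(x>.036)
    print(n,"brass x",x.min().round(4),x.max().round(4),"y beyond jaw",y[i].mean().round(4),y[i].min().round(4),y[i].max().round(4),i.sum())
    x,y=prof(hsv[...,2]<600,.018);g=hsv[...,2].ravel();s=hsv[...,1].ravel()
    for lo in(.046,.052,.058,.064):
        j=(x>lo)&(x<lo+.006)
        B=[int(np.median(g[j&(abs(y-t)<.0015)])) if (j&(abs(y-t)<.0015)).any() else -1 for t in np.arange(.0,.06,.002)]
        print(lo,B)
E
python3 meas.py 2
python3 - <<'E'
import cv2,numpy as np
a=cv2.imread("pics/top2.png");b=cv2.imread("pics/side2.png");m=np.zeros((350,750,3),np.uint8);m[:300,:400]=a;m[:,400:]=b
cv2.imwrite("pics/both2.png",m)
E
```

```text
time: 5.0
ee_pos: [0.5766, 0.0423, 0.1708]
eef_rot: [0.986, -0.167, 0.0, -0.001]
ft_force: [0.0, -0.6, 0.9]
width: 0.0005
top brass x 0.0093 0.0614 y beyond jaw 0.0496 0.0464 0.0523 18
0.046 [126, 127, 129, 127, 127, 127, 106, 95, 91, 92, 93, 102, 138, 184, 147, 161, 155, 164, 176, 165, 160, 97, 62, 66, 170, 197, 204, 206, 183, 151]
0.052 [129, 128, 128, 128, 128, 127, 128, 129, 129, 129, 120, 103, 171, 203, 213, 213, 212, 212, 212, 211, 200, 140, 56, 88, 120, 147, 147, 145, 145, 146]
0.058 [127, 129, 129, 130, 128, 128, 128, 128, 128, 128, 110, 102, 189, 204, 211, 209, 210, 212, 195, 168, 144, 88, 46, 45, 116, 126, 133, 140, 146, 147]
0.064 [127, 127, 128, 130, 130, 128, 129, 128, 128, 126, 103, 104, 184, 206, 209, 187, 180, 166, 147, 145, 131, 78, 45, 43, 67, 130, 135, 143, 145, 145]
side brass x 0.0347 0.0609 y beyond jaw 0.0483 0.0418 0.055 71
0.046 [-1, 112, 103, 85, 76, 75, 75, 75, 90, 115, 125, 132, 140, 164, 180, 170, 168, 172, 154, 135, 144, 93, 30, 42, 53, 93, 127, 169, 175, 167]
0.052 [-1, 111, 113, 114, 116, 117, 109, 96, 96, 110, 120, 150, 188, 198, 200, 202, 201, 200, 200, 183, 150, 95, 59, 28, 63, 106, 118, 124, 127, 124]
0.058 [-1, -1, 114, 115, 117, 115, 108, 88, 88, 117, 131, 163, 183, 195, 196, 196, 195, 185, 177, 151, 112, 65, 25, 34, 70, 86, 110, 119, 124, 125]
0.064 [-1, -1, -1, 116, 114, 110, 91, 89, 93, 115, 125, 146, 187, 195, 179, 163, 146, 139, 127, 113, 77, 39, 29, 29, 65, 106, 121, 125, 126, 126]
```

View pics/both2.png

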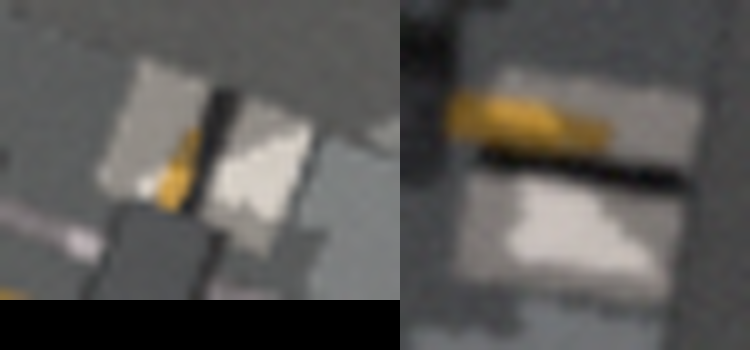

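Top crop: the pointer axis is at about (184,165) and the band axis at (205,165), so roughly 4–5 mm remain. Second stroke of 18 mm from the -x side, then look again.

```bash
python3 -m creep '[{"x":-0.005,"y":-0.05,"z":0,"spin":0},{"x":-0.01,"y":-0.1,"z":0,"spin":0},{"x":-0.02,"y":-0.15,"z":0,"spin":0},{"x":-0.02,"y":-0.193,"z":0,"spin":0},{"x":-0.02,"y":-0.193,"z":-0.04,"spin":0},{"x":-0.02,"y":-0.193,"z":-0.07,"spin":0},{"x":-0.02,"y":-0.193,"z":-0.077,"spin":0},{"x":-0.02,"y":-0.193,"z":-0.08,"spin":0},{"x":-0.02,"y":-0.193,"z":-0.08,"spin":0}]'
python3 -m creep '[{"x":0.0035,"y":-0.0012,"z":0,"spin":0},{"x":0.007,"y":-0.0025,"z":0,"spin":0},{"x":0.0104,"y":-0.0037,"z":0,"spin":0},{"x":0.0139,"y":-0.005,"z":0,"spin":0},{"x":0.017,"y":-0.006,"z":0,"spin":0},{"x":0.017,"y":-0.006,"z":0,"spin":0}]'
python3 -m creep '[{"x":0,"y":0,"z":0.02,"spin":0},{"x":0,"y":0,"z":0.06,"spin":0},{"x":0,"y":0.05,"z":0.08,"spin":0},{"x":0,"y":0.1,"z":0.08,"spin":0},{"x":0,"y":0.15,"z":0.08,"spin":0},{"x":0,"y":0.2,"z":0.08,"spin":0},{"x":0,"y":0.2,"z":0.08,"spin":0}]'
python3 meas.py 3
python3 - <<'E'
import cv2,numpy as np
a=cv2.imread("pics/top3.png");b=cv2.imread("pics/side3.png");m=np.zeros((350,750,3),np.uint8);m[:300,:400]=a;m[:,400:]=b
cv2.imwrite("pics/both3.png",m)
E
```

```text
time: 6.22
ee_pos: [0.5577, -0.1576, 0.0913]
eef_rot: [0.985, -0.171, 0.001, 0.001]
ft_force: [-1.1, -0.5, 1.6]
width: 0.0005
time: 6.98
ee_pos: [0.5751, -0.1633, 0.0907]
eef_rot: [0.985, -0.171, 0.001, 0.001]
ft_force: [-1.1, -4.4, 6.7]
width: 0.0006
time: 7.85
ee_pos: [0.5738, 0.0439, 0.1712]
eef_rot: [0.986, -0.167, 0.0, -0.001]
ft_force: [-0.1, -1.4, -0.5]
width: 0.0005
top brass x 0.0093 0.0622 y beyond jaw 0.0462 0.0434 0.0486 18
0.046 [126, 126, 127, 127, 126, 110, 95, 93, 92, 92, 92, 102, 137, 182, 147, 162, 154, 163, 193, 199, 158, 104, 169, 189, 203, 182, 163, 146, 146, 144]
0.052 [127, 128, 129, 127, 128, 128, 128, 129, 129, 128, 119, 104, 170, 202, 211, 213, 213, 211, 212, 212, 168, 123, 152, 159, 159, 149, 147, 145, 145, 145]
0.058 [127, 129, 129, 130, 130, 128, 128, 127, 128, 128, 110, 104, 188, 204, 209, 209, 210, 211, 188, 167, 145, 88, 82, 105, 91, 131, 138, 144, 145, 145]
0.064 [126, 127, 129, 129, 130, 129, 128, 128, 128, 128, 103, 103, 186, 204, 178, 158, 165, 151, 143, 143, 128, 77, 49, 46, 69, 129, 135, 142, 145, 144]
side brass x 0.0347 0.0667 y beyond jaw 0.0453 0.0394 0.0513 70
0.046 [-1, 79, 76, 73, 74, 75, 73, 78, 90, 114, 122, 132, 138, 161, 179, 170, 170, 177, 161, 138, 124, 68, 65, 108, 115, 148, 177, 180, 148, 131]
0.052 [-1, 104, 113, 117, 115, 117, 113, 96, 96, 109, 124, 150, 190, 200, 201, 201, 201, 195, 181, 139, 107, 68, 54, 66, 106, 118, 122, 124, 125, 127]
0.058 [-1, -1, 116, 116, 115, 115, 107, 87, 91, 115, 133, 164, 185, 196, 192, 183, 169, 133, 126, 121, 106, 58, 31, 63, 95, 101, 116, 123, 125, 127]
0.064 [-1, -1, -1, 114, 115, 109, 93, 89, 91, 116, 125, 144, 166, 140, 127, 126, 125, 125, 124, 113, 78, 39, 30, 27, 63, 111, 121, 126, 126, 125]
```

View pics/both3.png

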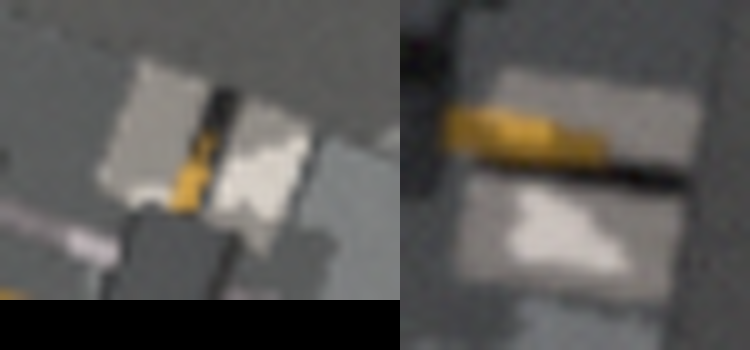

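The pointer now overlaps the near side of the band, with about 1.5 mm left. The jaw moved 3.0–3.4 mm against 3.2 expected. A wrist close-up should sharpen this, so I'll check where that camera sits.

Run:
```python
from bench import r
from h import *
c=r.camera("wrist");R,t=c["R"],c["t"]
print("cam pos",(-R.T@t).round(3),"fwd",R[2].round(3),"K",c["K"].round(0).tolist(),r.read_state()["ee_pos"].round(3))
m=np.array([.5306,-.2563])+.0448*np.array([.336,.942])+.055*np.array([.942,-.336]);print("mark~",m)
p=c["K"]@(R@np.r_[m,.018]+t);print(p[:2]/p[2])
```

```text
cam pos [0.6   0.11  0.309] fwd [-0.092 -0.263 -0.96 ] K [[395.0, 0.0, 320.0], [0.0, 395.0, 243.0], [0.0, 0.0, 1.0]] [0.574 0.037 0.17 ]
mark~ [ 0.5974628 -0.2325784]
[439.6223723  487.62944719]
```

```bash
python3 -m creep '[{"x":0,"y":-0.05,"z":0,"spin":0},{"x":0,"y":-0.1,"z":0,"spin":0},{"x":0,"y":-0.15,"z":0,"spin":0},{"x":0,"y":-0.2,"z":0,"spin":0},{"x":0,"y":-0.23,"z":0,"spin":0},{"x":0,"y":-0.23,"z":0,"spin":0},{"x":0,"y":-0.23,"z":0,"spin":0}]'
python3 - <<'E'
from bench import r
from h import *
c=r.camera("wrist");R,t=c["R"],c["t"];np.savez("w.npz",**c)
m=np.r_[np.array([.5306,-.2563])+.0448*np.array([.336,.942])+.055*np.array([.942,-.336]),.018]
p=c["K"]@(R@m+t);p=p[:2]/p[2];print(p)
u,v=int(p[0])-40,int(p[1])-35;print(u,v)
cv2.imwrite("pics/w.png",cv2.resize(c["pixels"][max(v,0):v+70,u:u+80],None,fx=8,fy=8,interpolation=2))
E
```

```text
time: 8.88
ee_pos: [0.5739, -0.1922, 0.1697]
eef_rot: [0.985, -0.171, 0.0, -0.0]
ft_force: [0.1, -0.4, 0.6]
width: 0.0004
[365.21801866 269.72219999]
325 234
```

View pics/w.png

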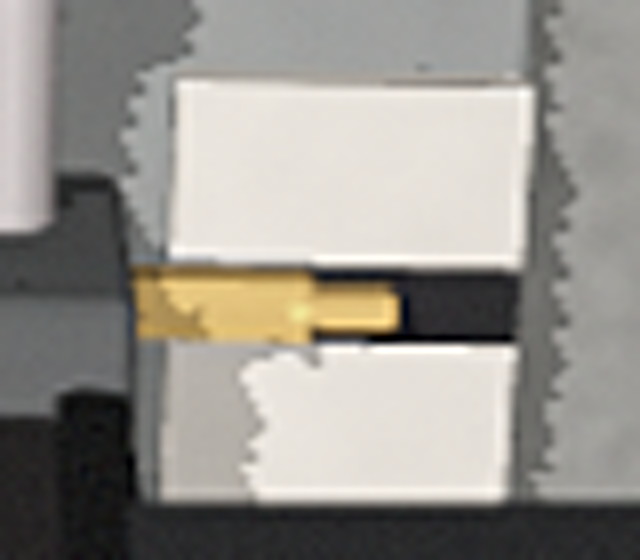

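The wrist close-up is clear. The band spans v≈268–343 at the tip and the pointer nose v≈283–333 (crop, 8×, offset 325,234). The pointer is higher than the band, so I'll correct for parallax by casting rays at the right heights.

Run:
```python
from h import *
c=dict(np.load("w.npz"));px=lambda a,b:((a+.5)/8-.5+325,(b+.5)/8-.5+234)
# band axis direction: from band edge points beyond nose, at z=.018
Y=lambda p,z:ray(c,px(*p),z)
e1,e2=Y((330,268),.018),Y((515,272),.018);f1,f2=Y((360,342),.018),Y((512,345),.018)
xh=(e2-e1)[:2];xh/=np.linalg.norm(xh);g=(f2-f1)[:2];g/=np.linalg.norm(g);print("yaw",np.degrees(np.arctan2(xh[1],xh[0])),np.degrees(np.arctan2(g[1],g[0])))
xh=np.array([.942,-.336]);yh=np.array([.336,.942])
B=.5*(Y((360,268),.018)+Y((360,342.5),.018));k=lambda p,z:1e3*((Y(p,z)-B)[:2]@yh)
print("band edges",k((360,268),.018),k((360,342.5),.018))
pl=[1e3*((Y((350,v),.018)-B)[:2]@yh) for v in(83,)];print("plate -y edge (expect -22)",pl)
print("lower nose edge z=20:",k((350,333),.020),"-> centre",k((350,333),.020)-1.5)
for z in(.020,.022,.023,.024,.025,.026):print(z,"upper",k((350,283),z),"lower",k((350,333),z),"centre from upper",k((350,283),z)+1.5)
col=c["pixels"][260:285,325+44].astype(int);print(col.tolist())
```

```text
yaw -21.042267577277784 -20.937382632959785
band edges 3.880798264563507 -3.880798264563507
plate -y edge (expect -22) [np.float64(22.696084786737384)]
lower nose edge z=20: -2.1192023391168497 -> centre -3.6192023391168497
0.02 upper 3.056681176749038 lower -2.1192023391168497 centre from upper 4.556681176749038
0.022 upper 3.78488898984353 lower -1.3551172545246057 centre from upper 5.28488898984353
0.023 upper 4.148992896390794 lower -0.9730747122284966 centre from upper 5.648992896390794
0.024 upper 4.513096802938021 lower -0.5910321699323877 centre from upper 6.013096802938021
0.025 upper 4.877200709485287 lower -0.20898962763627876 centre from upper 6.377200709485287
0.026 upper 5.241304616032551 lower 0.17305291465985637 centre from upper 6.741304616032551
[[217, 225, 230], [218, 225, 231], [218, 226, 231], [219, 226, 230], [219, 226, 230], [220, 228, 233], [238, 246, 251], [111, 118, 121], [31, 22, 19], [56, 82, 98], [75, 131, 160], [113, 182, 214], [126, 196, 228], [127, 199, 230], [132, 210, 244], [46, 82, 106], [82, 77, 76], [231, 236, 241], [224, 231, 236], [217, 225, 230], [218, 225, 230], [218, 225, 230], [218, 224, 229], [219, 225, 230], [219, 225, 230]]
```

Image up is +y, so the +y face's bottom edge at z = 20 mm puts the pointer 1.56 mm short of the mark. The top view's ~1.5 mm agrees, and the 7.8 mm measured for the 8 mm band supports the scale. That needs about 8.5 mm more rim travel, so a short final stroke.

```bash
python3 -m creep '[{"x":-0.006,"y":0.018,"z":0,"spin":0},{"x":-0.012,"y":0.0345,"z":0,"spin":0},{"x":-0.012,"y":0.0345,"z":-0.04,"spin":0},{"x":-0.012,"y":0.0345,"z":-0.07,"spin":0},{"x":-0.012,"y":0.0345,"z":-0.077,"spin":0},{"x":-0.012,"y":0.0345,"z":-0.08,"spin":0},{"x":-0.012,"y":0.0345,"z":-0.08,"spin":0},{"x":-0.012,"y":0.0345,"z":-0.08,"spin":0}]'
python3 -m creep '[{"x":0.0027,"y":-0.001,"z":0,"spin":0},{"x":0.0053,"y":-0.002,"z":0,"spin":0},{"x":0.008,"y":-0.003,"z":0,"spin":0},{"x":0.008,"y":-0.003,"z":0,"spin":0},{"x":0.008,"y":-0.003,"z":0,"spin":0}]'
python3 -m creep '[{"x":0,"y":0,"z":0.02,"spin":0},{"x":0,"y":0,"z":0.06,"spin":0},{"x":0.002,"y":-0.03,"z":0.08,"spin":0},{"x":0.002,"y":-0.03,"z":0.08,"spin":0},{"x":0.002,"y":-0.03,"z":0.08,"spin":0}]'
python3 - <<'E'
from bench import r
from h import *
c=r.camera("wrist");R,t=c["R"],c["t"];np.savez("w2.npz",**c)
m=np.r_[np.array([.5306,-.2563])+.0448*np.array([.336,.942])+.055*np.array([.942,-.336]),.018]
p=c["K"]@(R@m+t);p=p[:2]/p[2]
u,v=int(p[0])-40,int(p[1])-35;print(u,v)
cv2.imwrite("pics/w2.png",cv2.resize(c["pixels"][max(v,0):v+70,u:u+80],None,fx=8,fy=8,interpolation=2))
E
```

```text
time: 9.93
ee_pos: [0.5632, -0.1569, 0.0914]
eef_rot: [0.985, -0.17, 0.001, -0.0]
ft_force: [-0.6, 2.3, 7.6]
width: 0.0004
time: 10.55
ee_pos: [0.5714, -0.16, 0.0913]
eef_rot: [0.985, -0.17, 0.002, -0.0]
ft_force: [1.0, 2.2, 6.2]
width: 0.0004
time: 11.18
ee_pos: [0.572, -0.1902, 0.1701]
eef_rot: [0.985, -0.171, 0.0, -0.0]
ft_force: [0.2, 0.4, 0.4]
width: 0.0003
328 236
```

View pics/w2.png

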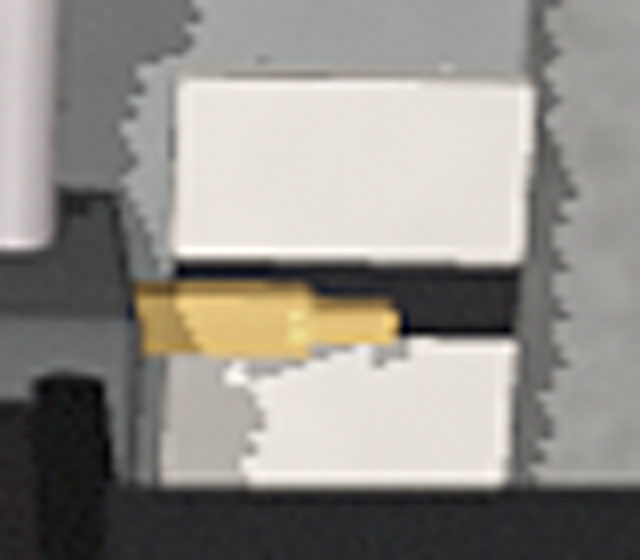

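The nose has moved down the image over the band: upper edge v≈297, band v≈264–337. Same computation again, using pixel profiles.

Run:
```python
from h import *
yh=np.array([.358,.934])
for f,u0,v0 in(("w.npz",325,234),("w2.npz",328,236)):
    c=dict(np.load(f));im=c["pixels"].astype(float)
    for cu in (42,44,46):
        u=u0+cu; sat=(im[:,u,2]-im[:,u,0]); g=im[:,u].mean(1)
        def cross(a,lv,lo,hi):  # first crossing
            for v in range(lo,hi):
                if (a[v]-lv)*(a[v+1]-lv)<=0:return v+(lv-a[v])/(a[v+1]-a[v])
        up=cross(sat,45,v0+28,v0+50)
        lo=[v for v in range(v0+28,v0+50) if sat[v]>45][-1];lo=lo+(sat[lo]-45)/(sat[lo]-sat[lo+1])
        cols=range(u0+53,u0+62);bt=[];bb=[]
        for q in cols:
            G=im[:,q].mean(1);e=[v for v in range(v0+25,v0+50) if G[v]<120];a,b=e[0],e[-1]
            bt.append(a-1+(G[a-1]-120)/(G[a-1]-G[a]));bb.append(b+(120-G[b])/(G[b+1]-G[b]))
        P=[ray(c,(q,(x+y)/2),.018) for q,x,y in zip(cols,bt,bb)]
        B=np.mean(P,0)
        w=[ (ray(c,(q,x),.018)-ray(c,(q,y),.018))[:2]@yh*1e3 for q,x,y in zip(cols,bt,bb)]
        k=lambda v,z:1e3*((ray(c,(u,v),z)-B)[:2]@yh)
        print(f,cu,"rows",round(up,2),round(lo,2),"bandw",np.mean(w).round(2),"centre from +y edge",round(k(up,.020)-1.5,2),"| -y edge at z 24,25,26 +1.5:",[round(k(lo,z)+1.5,2) for z in(.024,.025,.026)])
```

```text
w.npz 42 rows 269.07 275.24 bandw 7.72 centre from +y edge 1.28 | -y edge at z 24,25,26 +1.5: [np.float64(0.7), np.float64(1.08), np.float64(1.46)]
w.npz 44 rows 269.07 275.23 bandw 7.72 centre from +y edge 1.32 | -y edge at z 24,25,26 +1.5: [np.float64(0.74), np.float64(1.12), np.float64(1.5)]
w.npz 46 rows 269.0 275.25 bandw 7.72 centre from +y edge 1.41 | -y edge at z 24,25,26 +1.5: [np.float64(0.75), np.float64(1.13), np.float64(1.51)]
w2.npz 42 rows 273.13 278.72 bandw 7.58 centre from +y edge -0.98 | -y edge at z 24,25,26 +1.5: [np.float64(-1.08), np.float64(-0.69), np.float64(-0.3)]
w2.npz 44 rows 273.07 278.66 bandw 7.58 centre from +y edge -0.89 | -y edge at z 24,25,26 +1.5: [np.float64(-0.99), np.float64(-0.6), np.float64(-0.21)]
w2.npz 46 rows 273.0 278.67 bandw 7.58 centre from +y edge -0.8 | -y edge at z 24,25,26 +1.5: [np.float64(-0.97), np.float64(-0.58), np.float64(-0.19)]
```

The last stroke overshot: the pointer is now about -0.6 mm (estimates -0.2 to -1.0) past the band centre. It is still well inside the band, but I'll trim it by rolling the rim back about 3.5 mm with a strictly vertical approach.

```bash
python3 -m creep '[{"x":-0.002,"y":0.015,"z":0,"spin":0},{"x":-0.002,"y":0.03,"z":0,"spin":0},{"x":-0.002,"y":0.03,"z":-0.04,"spin":0},{"x":-0.002,"y":0.03,"z":-0.07,"spin":0},{"x":-0.002,"y":0.03,"z":-0.075,"spin":0},{"x":-0.002,"y":0.03,"z":-0.075,"spin":0},{"x":-0.002,"y":0.03,"z":-0.078,"spin":0},{"x":-0.002,"y":0.03,"z":-0.08,"spin":0},{"x":-0.002,"y":0.03,"z":-0.08,"spin":0}]'
python3 -m creep '[{"x":-0.0017,"y":0.0006,"z":0,"spin":0},{"x":-0.0033,"y":0.0012,"z":0,"spin":0},{"x":-0.0033,"y":0.0012,"z":0,"spin":0},{"x":-0.0033,"y":0.0012,"z":0,"spin":0}]'
python3 -m creep '[{"x":0,"y":0,"z":0.02,"spin":0},{"x":0,"y":0,"z":0.06,"spin":0},{"x":0.002,"y":-0.03,"z":0.08,"spin":0},{"x":0.002,"y":-0.03,"z":0.08,"spin":0},{"x":0.002,"y":-0.03,"z":0.08,"spin":0}]'
python3 - <<'E'
from bench import r
from h import *
c=r.camera("wrist");R,t=c["R"],c["t"];np.savez("w3.npz",**c)
m=np.r_[np.array([.5306,-.2563])+.0448*np.array([.336,.942])+.055*np.array([.942,-.336]),.018]
p=c["K"]@(R@m+t);p=p[:2]/p[2]
u0,v0=int(p[0])-40,int(p[1])-35
cv2.imwrite("pics/w3.png",cv2.resize(c["pixels"][v0:v0+70,u0:u0+80],None,fx=8,fy=8,interpolation=2))
yh=np.array([.358,.934]);im=c["pixels"].astype(float)
for cu in(42,44,46):
    u=u0+cu;s=im[:,u,2]-im[:,u,0];i=[v for v in range(v0+25,v0+52) if s[v]>45];a,b=i[0],i[-1]
    up=a-(s[a]-45)/(s[a]-s[a-1]);lo=b+(s[b]-45)/(s[b]-s[b+1])
    P=[]
    for q in range(u0+53,u0+62):
        G=im[:,q].mean(1);e=[v for v in range(v0+25,v0+50) if G[v]<120];a,b=e[0],e[-1]
        P.append(ray(c,(q,(a-1+(G[a-1]-120)/(G[a-1]-G[a])+b+(120-G[b])/(G[b+1]-G[b]))/2),.018))
    B=np.mean(P,0);k=lambda v,z:1e3*((ray(c,(u,v),z)-B)[:2]@yh)
    print(round(up,2),round(lo,2),k(up,.02)-1.5,[round(k(lo,z)+1.5,2) for z in(.024,.025,.026)])
E
```

```text
time: 12.35
ee_pos: [0.5714, -0.161, 0.0913]
eef_rot: [0.985, -0.171, 0.002, 0.0]
ft_force: [0.7, -0.0, 6.7]
width: 0.0003
time: 12.85
ee_pos: [0.5682, -0.1598, 0.0914]
eef_rot: [0.985, -0.171, 0.002, 0.0]
ft_force: [1.1, -0.4, 7.1]
width: 0.0009
time: 13.48
ee_pos: [0.5687, -0.1891, 0.17]
eef_rot: [0.985, -0.171, 0.0, -0.0]
ft_force: [0.0, -0.2, -0.5]
width: 0.0006
272.41 277.97 -0.42274358259569067 [np.float64(-0.5), np.float64(-0.12), np.float64(0.27)]
272.43 277.97 -0.40781853424547276 [np.float64(-0.47), np.float64(-0.08), np.float64(0.3)]
272.43 277.96 -0.3714677338811818 [np.float64(-0.42), np.float64(-0.04), np.float64(0.35)]
```

View pics/w3.png

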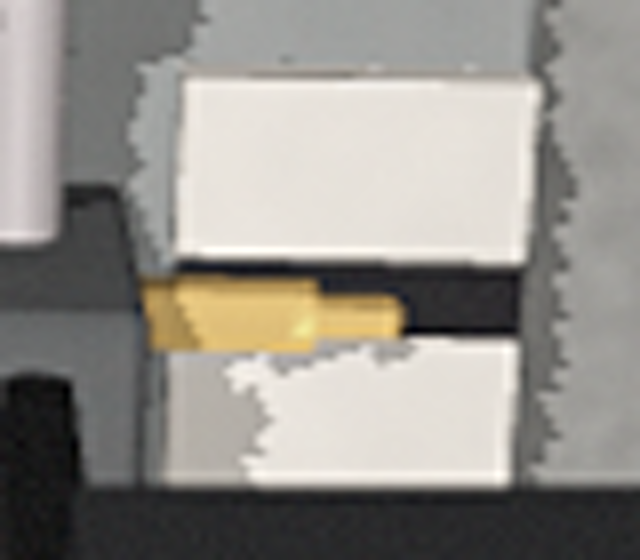

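The pointer is within about 0.4 mm of the band centre. I'll move the hand well clear, check that nothing else moved, and hand in.

```bash
python3 -m creep '[{"x":0,"y":0.03,"z":0.04,"spin":0},{"x":0,"y":0.08,"z":0.08,"spin":0},{"x":0,"y":0.13,"z":0.08,"spin":0},{"x":0,"y":0.18,"z":0.08,"spin":0},{"x":0,"y":0.23,"z":0.08,"spin":0},{"x":0,"y":0.28,"z":0.08,"spin":0},{"x":0,"y":0.3,"z":0.08,"spin":0},{"x":0,"y":0.3,"z":0.08,"spin":0}]'
python3 meas.py 4 | grep brass
python3 - <<'E'
from bench import r
from h import *
c=r.camera("top")["pixels"];c0=np.load("top0.npz")["pixels"]
def cen(p,lo,hi,box):
    u0,v0,u1,v1=box;m=cv2.inRange(cv2.cvtColor(p[v0:v1,u0:u1],cv2.COLOR_BGR2HSV),lo,hi);q=np.argwhere(m);return (q.mean(0)+[v0,u0]).round(1),len(q)
for n,lo,hi,b in(("meter",(50,80,30),(90,255,255),(485,285,555,360)),("board",(50,80,30),(90,255,255),(440,205,492,255)),("driver",(0,150,80),(8,255,255),(370,180,440,225)),("mouse",(0,0,0),(180,255,60),(292,218,346,270))):
    print(n,cen(c0,lo,hi,b),cen(c,lo,hi,b))
r.close_job()
E
```

```text
time: 14.52
ee_pos: [0.5679, 0.113, 0.2492]
eef_rot: [0.986, -0.169, -0.001, -0.0]
ft_force: [-0.6, 0.1, -0.3]
width: 0.0008
top brass x 0.0093 0.063 y beyond jaw 0.0453 0.0427 0.0479 17
side brass x 0.035 0.0617 y beyond jaw 0.0439 0.0391 0.0498 62
meter (array([326.6, 514. ]), 1054) (array([326.6, 514.4]), 1004)
board (array([230.5, 464.5]), 593) (array([230.8, 464.8]), 523)
driver (array([209.5, 415.5]), 301) (array([209.4, 415.5]), 296)
mouse (array([244.7, 319.1]), 955) (array([244.7, 319. ]), 952)
the job is handed in; nothing more can be done
```

The brass pointer now stands over the dark gauge band, and I handed the job in at about 14.5 s with the hand well clear. I rolled the wheel only with the closed fingertips: three closing strokes of about 22, 18 and 8.5 mm. The last one overshot by roughly 0.6 mm, so I rolled back about 3.5 mm to trim it. Contact force read at the wheel stayed below 10 N.

**Pointer position:** the last wrist close-up put it between -0.5 and +0.35 mm of the band centre, depending on which pointer edge and height I used. After the hand was clear, the top camera gave the pointer at 45.3 mm along holder y and the side camera 43.9 mm, against a band centre of about 44.8 mm. The two views differ by about 1.4 mm, which is within their calibration and the pointer-height assumption. Both are well inside the 8 mm band.

**Other objects:** in the top view the meter, board, screwdriver and mouse stayed within 0.5 pixel (about 1 mm) of where they started. The green areas of the meter and board came out 5–12% smaller than at the start. I put that down to changed shadows and did not check it further.

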